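# Open the screw-lid parts jar in its bracing holder

## Task

Stand the closed jar of nuts squarely in the wooden holder, fully down, so that it cannot turn. Then unscrew its tight red lid counter-clockwise, about a quarter turn and no more than it takes for the threads to let go, lift the lid straight off and finish while still holding it level in the gripper, a little way (about 1 to 5 cm) clear above the jar's mouth. The jar stays in the holder, and the other things on the table are left alone.

Things in the scene. Friction and masses are not known exactly. Their poses are not given: they have to be found in the camera images.
- jar_center (a point): clear glass jar of nuts with white label, about 0.5 kg with lid. Point: centre of its body, 31 mm above the underside; x, y square to its sides, z up. Body 56 x 56 mm, 62 mm tall; on it a round neck, mouth rim 92 mm above the underside. Loose: on the open table it would turn with the lid. With the lid shut it can be carried by the lid
- lid_center (a point): red round lid, 0.1 kg, 62 mm diameter, 24 mm tall. Point: its centre, half-way up; z up, x along the white stripe on top. Shut, it sits 53 mm above the jar's centre point (skirt 72 to 96 mm above the jar's underside, stripe along the jar's x; 10 mm of free neck below the skirt). Lugs hold it down until unscrewed; its skirt clears the mouth rim once it has risen 20 mm
- thread (a joint): how far the lid is unscrewed relative to the jar, rad: 0 shut, growing counter-clockwise seen from above; from 1.05 (60 degrees) the lid lifts straight off; should not pass 2.0. Keeps its value once the lid is off. Tight: about 0.5 N m all the way. The lid can be turned level; it may rise 1 to 3 mm meanwhile
- holder: wooden holder screwed to the table: 104 x 104 mm base, 88 x 88 mm block with an open square pocket, rubber-lined, 64 x 64 mm, floor 6 mm and rim 36 mm above the table. Origin: centre of its underside; x, y along the pocket's sides. The jar may stand in any of four quarter-turns, its centre point then 37 mm up; it can turn about 9 degrees before the walls brace it
- highlighter: bystander: green highlighter pen lying on the table, 113 x 17 x 17 mm, origin at its underside, x along it
- salad_box: bystander: closed clear salad tub, 132 mm diameter, 55 mm tall, origin at the centre of its underside
- screwdriver: bystander: screwdriver with a yellow handle lying on the table, 170 mm long, about 30 mm thick, x along it
Not all that is in view belongs to the job. Of the things that look like the part that bears jar_center, the middle-sized one is meant.

How it is judged:
On the way, in this order (a step that is already met when the one before it is completed fails the run):
1. the jar stands in the holder, fully down and upright, its lid still screwed shut (horizontal distance between jar_center and holder below 0.012 m and z of jar_center in the frame of holder below 0.042 m and angle between jar_center's own z axis and vertical below 0.1 rad and value of joint thread below 0.25 rad and z of lid_center in the frame of jar_center below 0.058 m), for 0.2 s.
2. the lid has been unscrewed until its threads let go, the jar still seated in the holder (horizontal distance between jar_center and holder below 0.012 m and z of jar_center in the frame of holder below 0.042 m and angle between jar_center's own z axis and vertical below 0.1 rad and value of joint thread above 1.02 rad), for 0.1 s.
At the end, for the whole second after the job is handed in: Jar upright in the holder (within 12 mm of centre, 5 mm of the pocket floor, 0.1 rad), thread turned 1.02 to 2.0 rad; fingers hold the still lid, skirt 2 to 72 mm above the rim, within 25 mm of the jar axis, tilt under 0.2 rad, touching neither jar nor holder (all of step 2 and value of joint thread below 2 rad and z of lid_center in the frame of jar_center between 0.075 and 0.145 m and horizontal distance between lid_center and jar_center below 0.025 m and angle between lid_center's own z axis and vertical below 0.2 rad and contact force between the fingers and lid above 1 N and contact force between lid and jar below 0.05 N and contact force between lid and holder below 0.05 N and linear speed of lid below 0.03 m/s); the arm keeps its last pose, push and grip.
It fails at once if the lid was turned while the jar was not down in the holder (value of joint thread above 0.5 rad and (z of jar_center in the frame of holder above 0.049 m or horizontal distance between jar_center and holder above 0.02 m)).
It fails at once if the lid was spun on far past the point where the threads let go (value of joint thread above 2 rad).
It fails at once if the jar was tipped over (angle between jar_center's own z axis and vertical above 0.6 rad).
It fails at once if the highlighter, salad tub or screwdriver was moved (distance of any of highlighter, salad_box, screwdriver from where it was at the start of the episode above 0.03 m).
It also fails if it takes over 64 s, if anything falls off the work surface, if the arm or the gripper's body presses on something with over 40 N, if the wrist force passes 120 N, or if a joint passes its speed limit or range.

## Robot

A 6-joint arm with a two-finger parallel gripper is mounted at the origin on the work surface. World frame = base frame: x ahead of the robot, y to its left, z up, the work surface at z = 0. Lengths are in m, angles in rad, forces in N, time in s.
With the tool pointing down it reaches from about 0.35 to 0.725 m from the base axis. Payload 4.3 kg.
Tool frame: the origin (TCP) lies midway between the tips of the shut fingers; the grasp point (between the pads) lies 19 mm behind it (pinch_z is the distance from the TCP to the grasp point, in m); z points along the fingers, y is the line along which they close (so a half turn about z gives the same grasp; the last joint's range is limited). The gripper opens to 85 mm and grips with 20 to 120 N. Pads are 22 mm wide; open, the fingers measure 114 mm over their backs; the gripper's body (76 mm by 85 mm) begins 54 mm behind the grasp point. The pads swing forward as they close: fully open they stand 13 mm farther back than shut.
Start: joints at [-1.296, 0.377, 0.081, 1.274, 0, 1.46], TCP at [0.216, -0.533, 0.231] pointing down, gripper open.
Joint ranges: [-2.72, 2.72], [-0.84, 1.66], [-1.02, 1.22], [-1.77, 2.12], [-1.37, 1.28], [-3.14, 3.14]. Speed limits (rad/s): [2.57, 2.57, 3.14, 3.14, 3.14, 3.14].

## Interface

Orientations are given as [roll, pitch, yaw] about the fixed x, y, z axes, in that order (R = Rz(yaw) Ry(pitch) Rx(roll)).
In Python, from station import get_obs, camera, get_calibration, finish_job, look_for, trace, pinch_z gives the robot as it stands.
- The arm moves only by the tool servo_tool, never from a script. Its argument "targets" is a list of rows, each a list of 3 entries, a list of its own where there are three numbers: the turn, a rotation vector about the tool's x, y, z in rad, then the shift along the tool's x, y, z in units of 60 mm (1.0 is 60 mm), then the opening, from -1 (shut) to 1 (fully open), so that 0 is half open. A call has 1 to 5 rows; each row shifts and turns the commanded pose from where the row before left it, along the tool's axes as they then stand; what a row does not reach is not made up. A row lasts 1/8 s, in which the tool goes at most 62.5 mm and 10.7 degrees, less where a joint would pass 70% of its speed; a pose out of reach is approached as far as the arm can. A call is refused whole if a number of a shift passes 1 or a number of a turn 0.188, either way. A call with a gripper value outside its range is refused whole. The fingers move at their own pace and stop on an object; the grip force is fixed at half the most. Time passes only in rows, so rows that do not move let the fingers close. It gives the time, the measured TCP pose, the force, the opening and the grip force at its end, in the units of the state.
- get_obs(): the state, without advancing time (a new reading comes with each control period).
- camera(name): name is "side" or "top"; returns (picture, depth): 480x640x3 uint8, red, green, blue; 480x640 float32, m along the optical axis (not along the pixel's ray), 0 where there is no reading.
- get_calibration(name): a dict with "mtx" (3x3 intrinsics, pixels), "T" (4x4, takes a point from camera to world coordinates). Camera axes: x right, y up, looking along -z (the intrinsics and any distortion apply to the point x, -y, -z); pixel columns grow to the right and rows downward; lengths in m; the calibration is good to about 2 mm. A picture is of the moment at which its call begins. get_calibration takes no time and is no camera call.
- finish_job(): hands the job in; it is judged then, once.
Trained networks look in the newest picture that a camera, given by its name, has taken for a name from the list of things; names that differ only in an ending like _2 or _b are one class to them, and where a whole thing is asked for, a point or a joint stands for the part that bears it (a point fixed in the world has none). Each returns a list of dicts, best first, with "p" (0 to 1); they miss things now and then, are a little off and sometimes report something else, mostly with a low value. They report only what shows in the picture. A call takes as long as a camera call. They do not tell look-alikes from the thing itself.
- look_for(camera, label): "box" ([left, top, right, bottom] in pixels, round what is visible of it).
- trace(camera, label): "mask" (480x640 bool, what is visible of it) and "box" ([left, top, right, bottom] in pixels, round what is visible of it).
The state is a dict: "time": time; "q": joint angles; "dq": joint speeds; "joint_torque": joint torques, N m; "ee_pos": TCP position; "eef_rot": TCP orientation; "contact_force": force on the tool from outside, world axes, zero at the start; "wrist_torque": the same for the moment, N m; "grip_width": finger opening in m; "finger_force": force on a finger pad.
Only numpy, scipy, OpenCV 4.12 (cv2) and the standard library are available. Lean on these libraries where they do the work, as an engineer would, in place of code of your own. Each camera call takes 0.05 s, during which the arm holds its last target. There are 200 camera calls.

## Working session

There is one attempt and no reset: what is moved stays moved. The work goes in short steps, Python scripts to look and compute and a tool call to move; the robot and the scene stay as the last step left them, time stands still between calls to the robot, and variables do not carry over. Pictures are saved under pics/ and viewed, at most 10 in all, crops included, and the job is handed in when it is done.

Besides the shell and the picture viewer there is one more tool, called after "Emit:" as name([rows], argument=value, ...), one row to a line, values as JSON. servo_tool: Moves the arm, as the interface text tells. Its arguments: {"type":"object","properties":{"targets":{"type":"array"}},"required":["targets"]}

```bash
mkdir -p pics
cat > h.py <<'E'
import numpy as np, cv2
from station import *
def cloud(name,d):
    c=get_calibration(name);K=c["mtx"];T=c["T"]
    v,u=np.mgrid[0:480,0:640]
    x=(u-K[0,2])/K[0,0]*d;y=(v-K[1,2])/K[1,1]*d
    P=np.stack([x,-y,-d,np.ones_like(d)],-1)@np.array(T).T
    return P[...,:3]
E
python3 - <<'E'
from h import *
o=get_obs();print({k:np.round(v,3).tolist() if not isinstance(v,float) else v for k,v in o.items()});print(pinch_z)
for n in("top","side"):
    p,d=camera(n);cv2.imwrite(f"pics/{n}0.png",p[...,::-1]);np.save(f"{n}0.npy",d)
    P=cloud(n,d);c=get_calibration(n);print(n,np.round(c["T"],3).tolist(),c.keys())
    for l in("jar_center","lid_center","holder","highlighter","salad_box","screwdriver"):
        for r in trace(n,l):
            m=r["mask"]&(d>0)
            if m.sum()<5: continue
            q=P[m];zt=np.percentile(q[:,2],95);t=q[q[:,2]>zt-.008]
            print(l,round(r["p"],2),np.round(r["box"]).tolist(),"med",np.round(np.median(q,0),3),"ztop",round(zt,3),"topbox",np.round(np.percentile(t[:,:2],[1,99],axis=0),3).tolist())
E
```

```text
{'time': 0.0, 'q': [-1.296, 0.378, 0.08, 1.274, 0.0, 1.46], 'dq': [0.001, -0.002, -0.001, 0.003, -0.001, 0.0], 'joint_torque': [0.0, -46.361, 26.987, 0.021, -0.0, 0.0], 'ee_pos': [0.216, -0.532, 0.23], 'eef_rot': [-3.14, -0.0, 0.385], 'contact_force': [-0.348, 0.184, 0.14], 'wrist_torque': [-0.016, 0.037, -0.019], 'finger_force': 0.0, 'grip_width': 0.08534435977400452}
0.0187
top [[-0.026, 0.994, -0.103, 0.492], [-1.0, -0.026, 0.003, 0.112], [0.0, 0.103, 0.995, 1.092], [0.0, 0.0, 0.0, 1.0]] dict_keys(['mtx', 'T'])
jar_center 0.6 [180.0, 291.0, 233.0, 341.0] med [0.458 0.321 0.099] ztop 0.134 topbox [[0.427, 0.299], [0.488, 0.36]]
jar_center 0.59 [243.0, 228.0, 268.0, 253.0] med [0.606 0.234 0.047] ztop 0.066 topbox [[0.593, 0.218], [0.624, 0.253]]
jar_center 0.45 [255.0, 274.0, 290.0, 298.0] med [0.512 0.176 0.06 ] ztop 0.064 topbox [[0.487, 0.17], [0.539, 0.23]]
lid_center 0.64 [254.0, 268.0, 289.0, 304.0] med [0.515 0.201 0.096] ztop 0.099 topbox [[0.487, 0.173], [0.542, 0.23]]
holder 0.7 [396.0, 257.0, 465.0, 330.0] med [ 0.491 -0.116  0.009] ztop 0.038 topbox [[0.44, -0.169], [0.
[... 905 characters left out ...]
4.0, 368.0, 306.0] med [0.516 0.211 0.096] ztop 0.098 topbox [[0.487, 0.174], [0.545, 0.232]]
holder 0.75 [339.0, 192.0, 384.0, 232.0] med [ 0.492 -0.105  0.02 ] ztop 0.038 topbox [[0.438, -0.166], [0.544, -0.064]]
highlighter 0.95 [341.0, 241.0, 388.0, 252.0] med [0.495 0.012 0.014] ztop 0.018 topbox [[0.438, -0.003], [0.543, 0.023]]
salad_box 0.68 [227.0, 217.0, 286.0, 266.0] med [0.734 0.048 0.054] ztop 0.057 topbox [[0.679, -0.025], [0.797, 0.089]]
salad_box 0.64 [335.0, 190.0, 387.0, 232.0] med [ 0.493 -0.108  0.02 ] ztop 0.038 topbox [[0.438, -0.168], [0.544, -0.064]]
screwdriver 0.86 [258.0, 371.0, 334.0, 437.0] med [0.633 0.389 0.022] ztop 0.027 topbox [[0.605, 0.348], [0.675, 0.41]]
```

Run:
```python
from h import *
p=cv2.imread("pics/top0.png");s=cv2.imread("pics/side0.png")
a=cv2.resize(p[210:350,140:480],(800,330),interpolation=cv2.INTER_CUBIC)
b=cv2.resize(p[258:314,244:300],(260,260),interpolation=cv2.INTER_CUBIC)
c=cv2.resize(s[265:335,280:420],(520,260),interpolation=cv2.INTER_CUBIC)
cv2.imwrite("pics/c1.png",np.vstack([a,np.hstack([b,c,np.zeros((260,20,3),np.uint8)])]))
d=np.load("top0.npy");P=cloud("top",d)
g=p.astype(int)
# lid
L=(P[...,2]>.09)&(P[...,2]<.106)&(np.hypot(P[...,0]-.515,P[...,1]-.202)<.045)
q=P[L][:,:2].astype(np.float32);print("lid circle",cv2.minEnclosingCircle(q),q.mean(0),np.median(P[L][:,2]))
S=L&(g.min(-1)>130)
for k in ("top",):
    w=P[S][:,:2];print("stripe n",len(w))
    if len(w)>4:
        e=np.linalg.eigh(np.cov(w.T));print(w.mean(0),np.degrees(np.arctan2(*e[1][::-1,1])),e[0]**.5)
for n in("top","side"):
    P=cloud(n,np.load(n+"0.npy"))
    B=(np.abs(P[...,2]-.036)<.006)&(np.abs(P[...,0]-.491)<.08)&(np.abs(P[...,1]+.116)<.08)
    print(n,"block rim",cv2.minAreaRect(P[B][:,:2].astype(np.float32)),B.sum(),np.median(P[B][:,2]))
    B=(P[...,2]>.010)&(P[...,2]<.056)&(np.abs(P[...,0]-.491)<.08)&(np.abs(P[...,1]+.116)<.08)
    B=(P[...,2]>.052)&(P[...,2]<.068)&(np.hypot(P[...,0]-.515,P[...,1]-.202)<.06)
    print(n,"jar shoulder",cv2.minAreaRect(P[B][:,:2].astype(np.float32)),B.sum())
```

```text
lid circle ((0.5149533748626709, 0.20184168219566345), 0.03155975043773651) [0.5148776 0.2016678] 0.09584718773865553
stripe n 54
[0.51538414 0.20199202] 172.88874462395202 [0.00126069 0.01264154]
top block rim ((0.4911549389362335, -0.11774710565805435), (0.0882045328617096, 0.08893375098705292), 22.190248489379883) 1006 0.03566699056713074
top jar shoulder ((0.5151525139808655, 0.20178866386413574), (0.05841730162501335, 0.057634320110082626), 82.65628814697266) 96
side block rim ((0.49129337072372437, -0.11700209975242615), (0.09003862738609314, 0.09127134084701538), 22.21157455444336) 513 0.03584202512797274
side jar shoulder ((0.5173535346984863, 0.21469232439994812), (0.03448983654379845, 0.058890167623758316), 82.99361419677734) 230
```

View pics/c1.png

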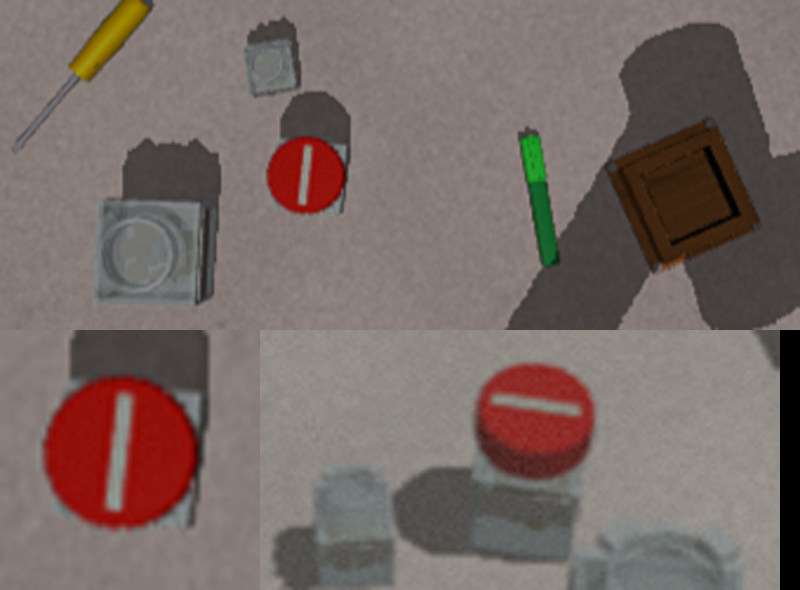

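View pics/side0.png

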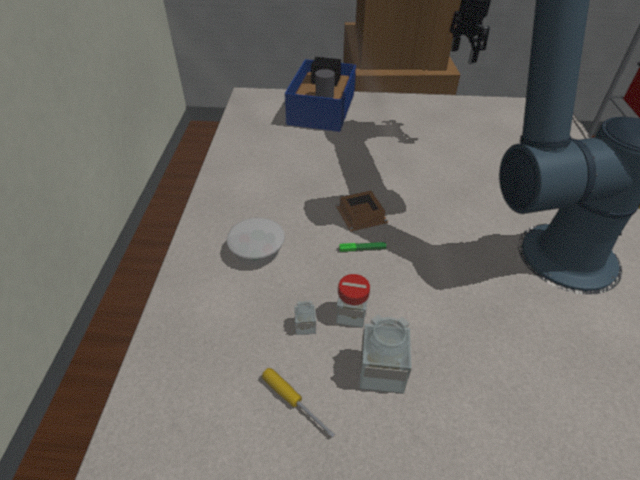

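The candidates in the top view are the big unlidded jar (206,316), the tiny jar (255,241) and the mid-sized jar with the red lid (271,286). The crop confirms that the middle-sized one, with the red lid and white stripe, is the target. It is at (0.515, 0.202) with yaw -7.2°. The holder is at (431,293) in the top view, world (0.491, -0.1175), yaw 22.2° mod 90.

```bash
cat >> h.py <<'E'
from scipy.spatial.transform import Rotation as Ro
def plan(x,y,z,yaw,n,tilt=True):
    """n equal rows from current pose to target; prints turn/shift rows in tool axes"""
    o=get_obs();R=Ro.from_euler("xyz",o["eef_rot"]);G=Ro.from_euler("xyz",[np.pi,0,yaw])
    rv=(R.inv()*G).as_rotvec()/n;d=(np.array([x,y,z])-o["ee_pos"])/n/.06
    print("pos",np.round(o["ee_pos"],4),"rot",np.round(o["eef_rot"],4),"F",np.round(o["contact_force"],1),"T",np.round(o["wrist_torque"],2),"w",round(o["grip_width"],4),"f",round(o["finger_force"],1),"t",o["time"],"q6",round(o["q"][5],2))
    for i in range(n): print([np.round(rv,3).tolist(),np.round((R*Ro.from_rotvec(rv*i)).inv().apply(d),3).tolist(),1])
E
python3 -c "
from h import *
plan(.515,.202,.2,2.74,15)"
```

```text
pos [ 0.2158 -0.533   0.2313] rot [3.1415 0.     0.3848] F [-0.4  0.4 -0.7] T [ 0.03 -0.02  0.02] w 0.0856 f 0.0 t 0.7 q6 1.46
[[0.0, 0.0, -0.157], [0.615, -0.632, 0.035], 1]
[[0.0, 0.0, -0.157], [0.706, -0.528, 0.035], 1]
[[0.0, 0.0, -0.157], [0.78, -0.411, 0.035], 1]
[[0.0, 0.0, -0.157], [0.835, -0.284, 0.035], 1]
[[0.0, 0.0, -0.157], [0.869, -0.15, 0.035], 1]
[[0.0, 0.0, -0.157], [0.882, -0.013, 0.035], 1]
[[0.0, 0.0, -0.157], [0.873, 0.125, 0.035], 1]
[[0.0, 0.0, -0.157], [0.842, 0.26, 0.035], 1]
[[0.0, 0.0, -0.157], [0.791, 0.389, 0.035], 1]
[[0.0, 0.0, -0.157], [0.721, 0.508, 0.035], 1]
[[0.0, 0.0, -0.157], [0.633, 0.614, 0.035], 1]
[[0.0, 0.0, -0.157], [0.529, 0.706, 0.035], 1]
[[0.0, 0.0, -0.157], [0.412, 0.78, 0.035], 1]
[[0.0, 0.0, -0.157], [0.285, 0.834, 0.035], 1]
[[0.0, 0.0, -0.157], [0.151, 0.869, 0.035], 1]
```

Emit:
servo_tool([
  [[0, 0, -0.157], [0.615, -0.632, 0.035], 1],
  [[0, 0, -0.157], [0.706, -0.528, 0.035], 1],
  [[0, 0, -0.157], [0.78, -0.411, 0.035], 1],
  [[0, 0, -0.157], [0.835, -0.284, 0.035], 1],
  [[0, 0, -0.157], [0.869, -0.15, 0.035], 1],
])

```text
time: 1.32
ee_pos: [0.3162, -0.2865, 0.221]
eef_rot: [3.141, 0.0, 1.175]
contact_force: [0.4, -0.4, 0.4]
grip_width: 0.0851
finger_force: 0.0
```

```bash
python3 -c "
from h import *
plan(.515,.202,.2,2.74,10)"
```

```text
pos [ 0.3162 -0.2865  0.221 ] rot [3.1406e+00 3.0000e-04 1.1746e+00] F [ 0.4 -0.4  0.4] T [-0.   -0.06  0.01] w 0.0851 f 0.0 t 1.325 q6 1.08
[[0.0, 0.0, -0.157], [0.879, -0.009, 0.035], 1]
[[0.0, 0.0, -0.157], [0.87, 0.129, 0.035], 1]
[[0.0, 0.0, -0.157], [0.839, 0.263, 0.035], 1]
[[0.0, 0.0, -0.157], [0.788, 0.39, 0.035], 1]
[[0.0, 0.0, -0.157], [0.717, 0.508, 0.035], 1]
[[0.0, 0.0, -0.157], [0.629, 0.614, 0.035], 1]
[[0.0, 0.0, -0.157], [0.526, 0.704, 0.035], 1]
[[0.0, 0.0, -0.157], [0.41, 0.778, 0.035], 1]
[[0.0, 0.0, -0.157], [0.283, 0.832, 0.035], 1]
[[0.0, 0.0, -0.157], [0.15, 0.866, 0.035], 1]
```

Each row did what was planned, and calls in one block run in order.

Emit:
servo_tool([
  [[0, 0, -0.157], [0.879, -0.009, 0.035], 1],
  [[0, 0, -0.157], [0.87, 0.129, 0.035], 1],
  [[0, 0, -0.157], [0.839, 0.263, 0.035], 1],
  [[0, 0, -0.157], [0.788, 0.39, 0.035], 1],
  [[0, 0, -0.157], [0.717, 0.508, 0.035], 1],
])

```text
time: 1.95
ee_pos: [0.4167, -0.0425, 0.2106]
eef_rot: [3.141, 0.001, 1.96]
contact_force: [0.9, -0.1, 0.0]
grip_width: 0.0854
finger_force: 0.0
```

Emit:
servo_tool([
  [[0, 0, -0.157], [0.629, 0.614, 0.035], 1],
  [[0, 0, -0.157], [0.526, 0.704, 0.035], 1],
  [[0, 0, -0.157], [0.41, 0.778, 0.035], 1],
  [[0, 0, -0.157], [0.283, 0.832, 0.035], 1],
  [[0, 0, -0.157], [0.15, 0.866, 0.035], 1],
])

```text
time: 2.58
ee_pos: [0.5164, 0.2018, 0.1999]
eef_rot: [3.141, 0.001, 2.745]
contact_force: [0.4, -0.7, 0.5]
grip_width: 0.0855
finger_force: 0.0
```

```bash
python3 -c "
from h import *
plan(.515,.202,.06,2.74,5)"
```

```text
pos [0.5164 0.2018 0.1999] rot [3.1415e+00 8.0000e-04 2.7452e+00] F [ 0.4 -0.7  0.5] T [-0.03 -0.03 -0.01] w 0.0855 f 0.0 t 2.575 q6 0.65
[[0.0, 0.0, 0.001], [0.005, -0.001, 0.466], 1]
[[0.0, 0.0, 0.001], [0.005, -0.001, 0.466], 1]
[[0.0, 0.0, 0.001], [0.005, -0.001, 0.466], 1]
[[0.0, 0.0, 0.001], [0.005, -0.001, 0.466], 1]
[[0.0, 0.0, 0.001], [0.005, -0.001, 0.466], 1]
```

Emit:
servo_tool([
  [[0, 0, 0.001], [0.005, 0, 0.466], 1],
  [[0, 0, 0.001], [0.005, 0, 0.466], 1],
  [[0, 0, 0.001], [0.005, 0, 0.466], 1],
  [[0, 0, 0.001], [0.005, 0, 0.466], 1],
  [[0, 0, 0.001], [0.005, 0, 0.466], 1],
])

```text
time: 3.2
ee_pos: [0.5146, 0.2006, 0.0592]
eef_rot: [3.141, 0.0, 2.735]
contact_force: [-0.3, -0.2, 0.3]
grip_width: 0.0854
finger_force: 0.0
```

Run:
```python
from h import *
plan(.515,.202,.06,2.74,1)
p,d=camera("side");cv2.imwrite("pics/s1.png",cv2.resize(p[235:345,280:440],(800,550),interpolation=cv2.INTER_CUBIC)[...,::-1])
```

```text
pos [0.5146 0.2006 0.0592] rot [3.1414e+00 4.0000e-04 2.7348e+00] F [-0.3 -0.2  0.3] T [ 0.04  0.04 -0.03] w 0.0854 f 0.0 t 3.2 q6 0.66
[[0.0, 0.0, -0.005], [0.003, 0.024, -0.013], 1]
```

View pics/s1.png

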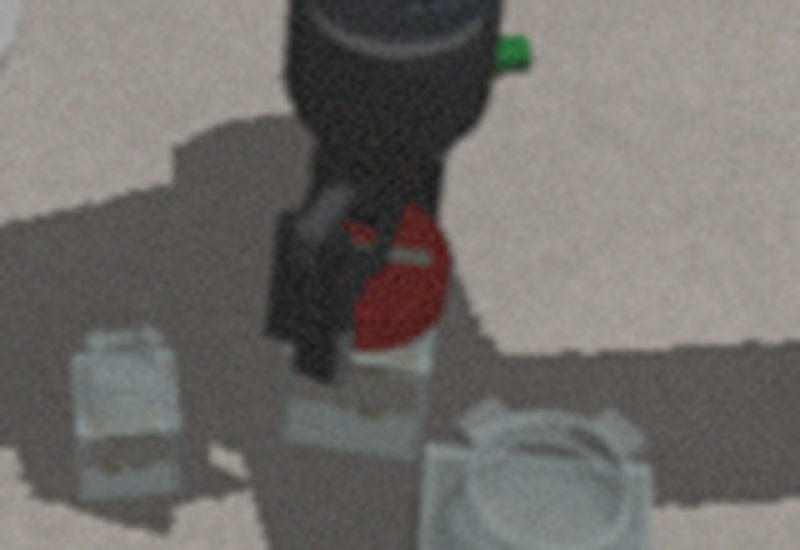

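The near finger is beside the lid (around pixel 320,290 in the crop), the lid is between the fingers, and nothing is touched. Closing now.

Emit:
servo_tool([
  [[0, 0, 0], [0, 0.02, -0.015], 1],
  [[0, 0, 0], [0, 0, 0], -1],
  [[0, 0, 0], [0, 0, 0], -1],
  [[0, 0, 0], [0, 0, 0], -1],
  [[0, 0, 0], [0, 0, 0], -1],
])

```text
time: 3.88
ee_pos: [0.5161, 0.201, 0.0624]
eef_rot: [-3.141, 0.003, 2.734]
contact_force: [-0.6, -4.4, 6.1]
grip_width: 0.0602
finger_force: 63.5
```

Emit:
servo_tool([
  [[0, 0, 0], [0, 0, 0], -1],
  [[0, 0, 0], [0, 0, 0], -1],
  [[0, 0, 0], [0, 0, 0], -1],
  [[0, 0, 0], [0, 0, -0.1], -1],
  [[0, 0, 0], [0, 0, -0.1], -1],
])

```text
time: 4.5
ee_pos: [0.5142, 0.2018, 0.0726]
eef_rot: [-3.141, -0.002, 2.735]
contact_force: [-0.4, 1.0, -4.8]
grip_width: 0.0597
finger_force: 65.5
```

Emit:
servo_tool([
  [[0, 0, 0], [0, 0, -0.3], -1],
  [[0, 0, 0], [0, 0, -0.4], -1],
  [[0, 0, 0], [0, 0, -0.4], -1],
  [[0, 0, 0], [0, 0, -0.4], -1],
  [[0, 0, 0], [0, 0, 0], -1],
])

```text
time: 5.12
ee_pos: [0.5164, 0.2023, 0.1646]
eef_rot: [3.139, 0.003, 2.735]
contact_force: [-0.6, 0.3, -5.2]
grip_width: 0.06
finger_force: 66.0
```

Run:
```python
from h import *
plan(.491,-.1175,.165,2.735+.513,10)
p,d=camera("side");cv2.imwrite("pics/s2.png",cv2.resize(p[200:340,260:440],(800,600),interpolation=cv2.INTER_CUBIC)[...,::-1])
P=cloud("side",d);c=(np.abs(P[...,0]-.515)<.06)&(np.abs(P[...,1]-.202)<.06)&(P[...,2]>.07)&(P[...,2]<.21)
# glass front faces below lid: 
b=c&(P[...,2]>.115)&(P[...,2]<.15)
print(b.sum(),np.percentile(P[b],[2,50,98],axis=0).round(3))
```

```text
pos [0.5164 0.2023 0.1646] rot [3.1389e+00 2.9000e-03 2.7350e+00] F [-0.6  0.3 -5.2] T [ 0.02 -0.07  0.05] w 0.06 f 66.0 t 5.125 q6 0.67
[[0.0, 0.0, -0.051], [-0.172, -0.506, -0.002], 1]
[[0.0, 0.0, -0.051], [-0.146, -0.514, -0.002], 1]
[[0.0, 0.0, -0.051], [-0.119, -0.521, -0.001], 1]
[[0.0, 0.0, -0.051], [-0.092, -0.527, -0.001], 1]
[[0.0, 0.0, -0.051], [-0.065, -0.531, -0.001], 1]
[[0.0, 0.0, -0.051], [-0.038, -0.533, -0.001], 1]
[[0.0, 0.0, -0.051], [-0.011, -0.535, -0.001], 1]
[[0.0, 0.0, -0.051], [0.017, -0.534, -0.001], 1]
[[0.0, 0.0, -0.051], [0.044, -0.533, -0.001], 1]
[[0.0, 0.0, -0.051], [0.072, -0.53, -0.001], 1]
375 [[0.492 0.225 0.115]
 [0.52  0.231 0.132]
 [0.548 0.235 0.149]]
```

View pics/s2.png

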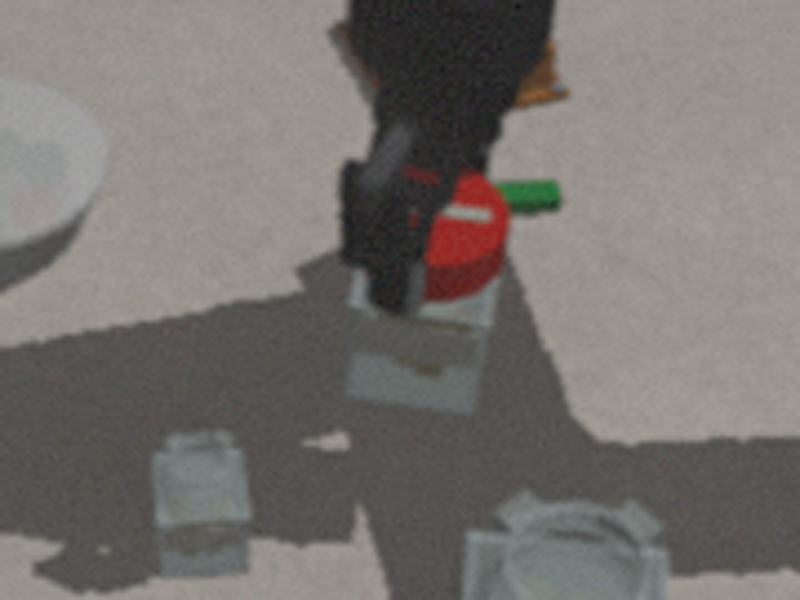

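The jar hangs upright from the lid with the face at about pixel (420,360) in the crop. Now carrying it to above the holder.

Emit:
servo_tool([
  [[0, 0, -0.051], [-0.172, -0.506, 0], -1],
  [[0, 0, -0.051], [-0.146, -0.514, 0], -1],
  [[0, 0, -0.051], [-0.119, -0.521, 0], -1],
  [[0, 0, -0.051], [-0.092, -0.527, 0], -1],
  [[0, 0, -0.051], [-0.065, -0.531, 0], -1],
])

```text
time: 5.8
ee_pos: [0.5007, 0.041, 0.1611]
eef_rot: [-3.141, -0.003, 2.992]
contact_force: [0.0, -0.3, -4.3]
grip_width: 0.0598
finger_force: 66.2
```

Emit:
servo_tool([
  [[0, 0, -0.051], [-0.038, -0.533, 0], -1],
  [[0, 0, -0.051], [-0.011, -0.535, 0], -1],
  [[0, 0, -0.051], [0.017, -0.534, 0], -1],
  [[0, 0, -0.051], [0.044, -0.533, 0], -1],
  [[0, 0, -0.051], [0.072, -0.53, 0], -1],
])

```text
time: 6.42
ee_pos: [0.4878, -0.1186, 0.1611]
eef_rot: [3.14, -0.003, -3.037]
contact_force: [0.1, 1.1, -5.0]
grip_width: 0.0596
finger_force: 66.2
```

Emit:
servo_tool([
  [[0, 0, 0], [0, 0, 0], -1],
  [[0, 0, 0], [0, 0, 0], -1],
])

```text
time: 6.68
ee_pos: [0.4881, -0.1174, 0.1616]
eef_rot: [3.14, -0.002, -3.039]
contact_force: [-0.8, 0.6, -5.6]
grip_width: 0.0599
finger_force: 66.3
```

```bash
cat >> h.py <<'E'
def jarfit(n,c,z0,zlo,zhi):
    """points of the jar body visible between zlo..zhi (world), near c"""
    p,d=camera(n);P=cloud(n,d)
    b=(d>0)&(np.hypot(P[...,0]-c[0],P[...,1]-c[1])<.05)&(P[...,2]>zlo)&(P[...,2]<zhi)
    return p,P,b
E
python3 - <<'E'
from h import *
plan(.491,-.1175,.165,2.735+.513,1)
for n in("side","top"):
    p,P,b=jarfit(n,(.491,-.1175),0,.108,.160)
    g=p.astype(int);m=b&(g.min(-1)>75)&(np.ptp(g,axis=-1)<40)
    q=P[m];print(n,b.sum(),m.sum())
    if len(q)>20:
        print(np.percentile(q,[2,50,98],axis=0).round(4),cv2.minAreaRect(q[:,:2].astype(np.float32)))
    cv2.imwrite(f"pics/{n}3.png",p[...,::-1]);np.save(n+"3.npy",P)
s=cv2.imread("pics/side3.png");t=cv2.imread("pics/top3.png")
a=cv2.resize(s[130:240,310:420],(400,400),interpolation=cv2.INTER_CUBIC)
b=cv2.resize(t[240:350,370:480],(400,400),interpolation=cv2.INTER_CUBIC)
cv2.imwrite("pics/c3.png",np.hstack([a,b]))
E
```

```text
pos [ 0.4881 -0.1174  0.1616] rot [ 3.1399e+00 -2.1000e-03 -3.0388e+00] F [-0.8  0.6 -5.6] T [ 0.   -0.    0.01] w 0.0599 f 66.3 t 6.675 q6 -0.47
[[0.002, -0.002, -0.004], [-0.048, -0.006, -0.057], 1]
side 574 467
[[ 0.4528 -0.1285  0.1096]
 [ 0.4847 -0.0941  0.1342]
 [ 0.5227 -0.0814  0.1596]] ((0.49396824836730957, -0.09913786500692368), (0.0440923310816288, 0.07804927229881287), 70.21146392822266)
top 144 77
[[ 0.4522 -0.1095  0.1092]
 [ 0.4654 -0.0954  0.1561]
 [ 0.51   -0.0806  0.1599]] ((0.4800446629524231, -0.0959988459944725), (0.05912585183978081, 0.018369825556874275), 16.774091720581055)
```

View pics/c3.png

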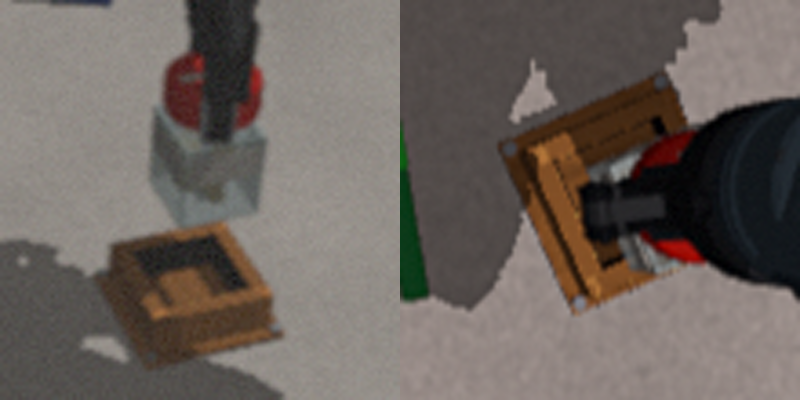

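```bash
cat >> h.py <<'E'
from scipy.optimize import least_squares
def sqfit(P,p,c,yaw,zlo,zhi,h=.028):
    g=p.astype(int);m=(np.hypot(P[...,0]-c[0],P[...,1]-c[1])<.046)&(P[...,2]>zlo)&(P[...,2]<zhi)&(g.min(-1)>70)&(np.ptp(g,axis=-1)<35)
    q=P[m][:,:2]
    def r(a):
        w=(q-a[:2])@np.array([[np.cos(a[2]),-np.sin(a[2])],[np.sin(a[2]),np.cos(a[2])]])
        return np.abs(w).max(1)-h
    s=least_squares(r,[*c,yaw],loss="soft_l1",f_scale=.001)
    return len(q),s.x[:2].round(4),np.degrees(s.x[2]).round(1),np.abs(r(s.x)).mean().round(4)
E
python3 - <<'E'
from h import *
for n in("side","top"):
    p=cv2.imread(f"pics/{n}0.png");P=cloud(n,np.load(n+"0.npy"))
    print(n,"table",sqfit(P,p,(.515,.202),-.125,.01,.057))
    p=cv2.imread(f"pics/{n}3.png");P=np.load(n+"3.npy")
    for zl,zh in((.106,.158),(.106,.13),(.134,.158)): print(n,"air",sqfit(P,p,(.489,-.1175),.387,zl,zh))
E
```

```text
side table (399, array([0.5156, 0.2016]), np.float64(-7.2), np.float64(0.0009))
side air (511, array([ 0.4879, -0.1172]), np.float64(21.8), np.float64(0.0011))
side air (246, array([ 0.4878, -0.1179]), np.float64(21.7), np.float64(0.0009))
side air (239, array([ 0.4881, -0.1163]), np.float64(21.9), np.float64(0.0012))
top table (21, array([0.515 , 0.2016]), np.float64(-6.3), np.float64(0.0004))
top air (63, array([ 0.488 , -0.1165]), np.float64(21.5), np.float64(0.0007))
top air (24, array([ 0.4876, -0.1169]), np.float64(21.6), np.float64(0.0002))
top air (36, array([ 0.4879, -0.1163]), np.float64(20.8), np.float64(0.001))
```

Emit:
servo_tool([
  [[0, 0, -0.006], [-0.053, 0, 0], -1],
  [[0, 0, 0], [0, 0, 0.35], -1],
  [[0, 0, 0], [0, 0, 0.35], -1],
  [[0, 0, 0], [0, 0, 0.2], -1],
  [[0, 0, 0], [0, 0, 0], -1],
])

```text
time: 7.4
ee_pos: [0.4916, -0.1172, 0.1081]
eef_rot: [3.141, -0.002, -3.032]
contact_force: [0.5, -0.4, -4.4]
grip_width: 0.0597
finger_force: 66.3
```

Run:
```python
from h import *
plan(.491,-.1175,.066,2.735+.519,1)
for n in("side","top"):
    p,d=camera(n);P=cloud(n,d)
    print(n,sqfit(P,p,(.491,-.1175),.387,.057,.104))
```

```text
pos [ 0.4916 -0.1172  0.1081] rot [ 3.1407e+00 -1.8000e-03 -3.0318e+00] F [ 0.5 -0.4 -4.4] T [ 0.03 -0.03 -0.01] w 0.0597 f 66.3 t 7.4 q6 -0.47
[[0.001, -0.002, -0.003], [0.009, -0.005, 0.702], 1]
side (414, array([ 0.4913, -0.1164]), np.float64(22.3), np.float64(0.0011))
top (52, array([ 0.492 , -0.1164]), np.float64(22.0), np.float64(0.0006))
```

Emit:
servo_tool([
  [[0, 0, 0], [0, 0, 0.15], -1],
  [[0, 0, 0], [0, 0, 0.15], -1],
  [[0, 0, 0], [0, 0, 0.15], -1],
  [[0, 0, 0], [0, 0, 0.12], -1],
  [[0, 0, 0], [0, 0, 0], -1],
])

```text
time: 8.12
ee_pos: [0.4915, -0.1175, 0.0738]
eef_rot: [3.141, -0.002, -3.032]
contact_force: [0.3, -0.8, -5.0]
grip_width: 0.06
finger_force: 66.4
```

Emit:
servo_tool([
  [[0, 0, 0], [0, 0, 0.04], -1],
  [[0, 0, 0], [0, 0, 0.03], -1],
  [[0, 0, 0], [0, 0, 0], -1],
])

```text
time: 8.5
ee_pos: [0.4923, -0.1178, 0.0705]
eef_rot: [-3.141, 0.0, -3.032]
contact_force: [-0.6, -0.5, -4.3]
grip_width: 0.0594
finger_force: 66.4
```

Emit:
servo_tool([
  [[0, 0, 0], [0, 0, 0.03], -1],
  [[0, 0, 0], [0, 0, 0.02], -1],
  [[0, 0, 0], [0, 0, 0], -1],
])

```text
time: 8.88
ee_pos: [0.4928, -0.1182, 0.0684]
eef_rot: [-3.14, 0.001, -3.032]
contact_force: [-2.3, -0.0, 2.6]
grip_width: 0.0597
finger_force: 67.2
```

Emit:
servo_tool([
  [[0, 0, 0], [0, 0, 0.02], -1],
  [[0, 0, 0], [0, 0, 0], -1],
])

```text
time: 9.12
ee_pos: [0.4932, -0.1185, 0.0682]
eef_rot: [-3.139, 0.002, -3.033]
contact_force: [-5.0, -0.1, 12.1]
grip_width: 0.0598
finger_force: 67.8
```

Run:
```python
from h import *
plan(.491,-.1175,.066,2.735+.519,1)
for n in("side","top"):
    p,d=camera(n);P=cloud(n,d)
    print(n,sqfit(P,p,(.491,-.1175),.387,.042,.064))
    g=p.astype(int);m=(g[...,0]>90)&(g[...,1]<60)&(np.hypot(P[...,0]-.491,P[...,1]+.117)<.04)&(P[...,2]>.085)
    print("lid top z",np.percentile(P[m][:,2],[50,90,97]).round(4))
    mm=(g.min(-1)>70)&(np.ptp(g,axis=-1)<35)&(np.hypot(P[...,0]-.491,P[...,1]+.117)<.05)&(P[...,2]>.055)&(P[...,2]<.077);print("shoulder",np.percentile(P[mm][:,2],[80,90,95]).round(4),mm.sum())
    if n=="side": cv2.imwrite("pics/s5.png",cv2.resize(p[140:250,310:420],(600,600),interpolation=cv2.INTER_CUBIC)[...,::-1])
p=cv2.imread("pics/top0.png");P=cloud("top",np.load("top0.npy"));mm=(np.hypot(P[...,0]-.515,P[...,1]-.202)<.05)&(P[...,2]>.05)&(P[...,2]<.07);print("ref shoulder",np.percentile(P[mm][:,2],[50,80,90,95]))
```

```text
pos [ 0.4932 -0.1185  0.0682] rot [-3.1393e+00  2.0000e-03 -3.0326e+00] F [-5.  -0.1 12.1] T [-0.16  0.8  -0.09] w 0.0598 f 67.8 t 9.125 q6 -0.47
[[-0.002, 0.002, -0.003], [0.034, 0.021, 0.037], 1]
side (161, array([ 0.4923, -0.1167]), np.float64(21.6), np.float64(0.0012))
lid top z [0.1016 0.1046 0.1301]
shoulder [0.0692 0.0701 0.0709] 175
top (27, array([ 0.4923, -0.1167]), np.float64(20.8), np.float64(0.0006))
lid top z [0.1021 0.2001 0.2015]
shoulder [0.0689 0.07   0.0707] 77
ref shoulder [0.06029705 0.06260023 0.06331266 0.06427933]
```

View pics/s5.png

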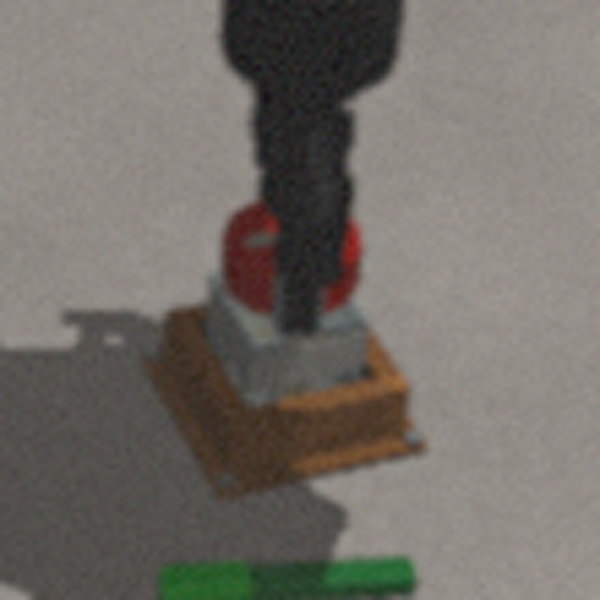

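The jar is seated: the lid top is at 0.102 against 0.096 on the table, which matches the 6 mm floor. It is centred within about 1.5 mm, and the stripe is still square to the jar. I'll relieve the side force and begin unscrewing.

Emit:
servo_tool([
  [[0, 0, 0], [0.02, 0.01, 0], -1],
  [[0, 0, 0], [0, 0, 0], -1],
])

```text
time: 9.48
ee_pos: [0.4928, -0.1182, 0.0683]
eef_rot: [-3.139, 0.004, -3.032]
contact_force: [-2.2, -1.2, 9.8]
grip_width: 0.0596
finger_force: 67.3
```

Emit:
servo_tool([
  [[0, 0, -0.1], [0, 0, 0], -1],
  [[0, 0, -0.1], [0, 0, 0], -1],
  [[0, 0, -0.1], [0, 0, 0], -1],
  [[0, 0, -0.1], [0, 0, 0], -1],
  [[0, 0, 0], [0, 0, 0], -1],
])

```text
time: 10.1
ee_pos: [0.4927, -0.119, 0.0683]
eef_rot: [-3.137, 0.001, -2.633]
contact_force: [-3.0, -2.1, 8.8]
grip_width: 0.0598
finger_force: 67.4
```

Run:
```python
from h import *
plan(.4915,-.1175,.066,-3.033+1.4,1)
for n in("side","top"):
    p,d=camera(n);P=cloud(n,d)
    print(n,sqfit(P,p,(.491,-.1175),.387,.042,.064))
```

```text
pos [ 0.4927 -0.119   0.0683] rot [-3.1366e+00  1.3000e-03 -2.6329e+00] F [-3.  -2.1  8.8] T [-0.6   0.4  -0.12] w 0.0598 f 67.4 t 10.1 q6 -0.87
[[-0.005, -0.001, -1.0], [0.005, 0.031, 0.037], 1]
side (171, array([ 0.4928, -0.1173]), np.float64(29.2), np.float64(0.0011))
top (15, array([ 0.492 , -0.1177]), np.float64(28.5), np.float64(0.0007))
```

Emit:
servo_tool([
  [[0, 0, -0.1], [0, 0.02, 0], -1],
  [[0, 0, -0.1], [0, 0, 0], -1],
  [[0, 0, -0.1], [0, 0, 0], -1],
  [[0, 0, -0.1], [0, 0, 0], -1],
  [[0, 0, 0], [0, 0, 0], -1],
])

```text
time: 10.82
ee_pos: [0.4924, -0.1185, 0.0683]
eef_rot: [-3.135, -0.001, -2.233]
contact_force: [-2.0, -3.1, 6.8]
grip_width: 0.0598
finger_force: 67.3
```

```bash
cat > chk.py <<'E'
from h import *
import sys
plan(.4915,-.1175,.066,-3.033+1.4,1)
dz=float(sys.argv[1]) if len(sys.argv)>1 else 0
for n in("side","top"):
    p,d=camera(n);P=cloud(n,d)
    print(n,sqfit(P,p,(.491,-.1175),.387,.042,.064))
    g=p.astype(int)
    S=(g.min(-1)>100)&(np.ptp(g,axis=-1)<45)&(np.hypot(P[...,0]-.491,P[...,1]+.117)<.03)&(abs(P[...,2]-.102-dz)<.008)
    L=(g[...,0]>90)&(g[...,1]<70)&(np.hypot(P[...,0]-.491,P[...,1]+.117)<.036)&(P[...,2]>.075)&(P[...,2]<.16)
    if S.sum()>4:
        w=P[S][:,:2];e=np.linalg.eigh(np.cov(w.T));print(" stripe",S.sum(),w.mean(0).round(4),np.degrees(np.arctan2(*e[1][::-1,1])).round(1),e[0]**.5)
    print(" lid z",L.sum(),np.percentile(P[L][:,2],[5,50,80]).round(4))
    cv2.imwrite(f"pics/{n}_chk.png",p[...,::-1])
E
python3 chk.py
```

```text
pos [ 0.4924 -0.1185  0.0683] rot [-3.1355e+00 -1.3000e-03 -2.2333e+00] F [-2.  -3.1  6.8] T [-0.77  0.29 -0.16] w 0.0598 f 67.3 t 10.825 q6 -1.27
[[-0.006, -0.003, -0.6], [-0.004, 0.023, 0.038], 1]
side (168, array([ 0.4927, -0.1175]), np.float64(30.2), np.float64(0.001))
 stripe 11 [ 0.4867 -0.1311] 72.7 [0.00204279 0.00569505]
 lid z 76 [0.1005 0.1023 0.1036]
top (19, array([ 0.4928, -0.1175]), np.float64(30.2), np.float64(0.0004))
 lid z 6 [0.1008 0.1023 0.1039]
```

Emit:
servo_tool([
  [[0, 0, -0.1], [0, 0.02, 0], -1],
  [[0, 0, -0.1], [0, 0, 0], -1],
  [[0, 0, -0.1], [0, 0, 0], -1],
  [[0, 0, -0.1], [0, 0, 0], -1],
  [[0, 0, -0.1], [0, 0, 0], -1],
])

```text
time: 11.55
ee_pos: [0.4915, -0.118, 0.0683]
eef_rot: [-3.137, -0.004, -1.732]
contact_force: [-2.6, -5.3, 8.7]
grip_width: 0.0599
finger_force: 67.1
```

Emit:
servo_tool([
  [[0, 0, -0.1], [0, 0, 0], -1],
  [[0, 0, 0], [0, 0, 0], -1],
  [[0, 0, 0], [0, 0, 0], -1],
])

```text
time: 11.92
ee_pos: [0.4917, -0.1178, 0.0684]
eef_rot: [-3.137, -0.004, -1.634]
contact_force: [-1.6, -3.3, 8.6]
grip_width: 0.0599
finger_force: 67.2
```

```bash
python3 chk.py
```

```text
pos [ 0.4917 -0.1178  0.0684] rot [-3.1368 -0.0044 -1.6337] F [-1.6 -3.3  8.6] T [-0.66  0.17 -0.2 ] w 0.0599 f 67.2 t 11.925 q6 -1.87
[[-0.005, -0.004, -0.001], [-0.004, 0.004, 0.039], 1]
side (167, array([ 0.4925, -0.1171]), np.float64(30.1), np.float64(0.001))
 lid z 150 [0.0858 0.1025 0.1035]
top (37, array([ 0.4919, -0.1166]), np.float64(30.5), np.float64(0.0006))
 stripe 5 [ 0.4893 -0.0965] 167.9 [0.00122339 0.00156452]
 lid z 119 [0.0982 0.1012 0.1031]
```

Emit:
servo_tool([
  [[0, 0, 0], [0, 0, -0.05], -1],
  [[0, 0, 0], [0, 0, -0.05], -1],
  [[0, 0, 0], [0, 0, 0], -1],
  [[0, 0, 0], [0, 0, 0], -1],
])

```text
time: 12.52
ee_pos: [0.4896, -0.1156, 0.0723]
eef_rot: [-3.141, -0.0, -1.632]
contact_force: [0.2, -1.8, -1.7]
grip_width: 0.06
finger_force: 66.5
```

```bash
python3 chk.py .005
```

```text
pos [ 0.4896 -0.1156  0.0723] rot [-3.1414e+00 -2.0000e-04 -1.6325e+00] F [ 0.2 -1.8 -1.7] T [-0.33 -0.04 -0.15] w 0.06 f 66.5 t 12.525 q6 -1.87
[[-0.0, -0.0, 0.001], [0.03, -0.034, 0.105], 1]
side (158, array([ 0.4917, -0.1161]), np.float64(30.7), np.float64(0.0011))
 lid z 153 [0.0872 0.1055 0.107 ]
top (39, array([ 0.4906, -0.1155]), np.float64(30.3), np.float64(0.0006))
 lid z 129 [0.1029 0.1055 0.107 ]
```

Emit:
servo_tool([
  [[0, 0, 0], [0, 0, -0.05], -1],
  [[0, 0, 0], [0, 0, -0.02], -1],
  [[0, 0, 0], [0, 0, 0], -1],
  [[0, 0, 0], [0, 0, 0], -1],
])

```text
time: 13.12
ee_pos: [0.4895, -0.1155, 0.0766]
eef_rot: [-3.141, -0.0, -1.632]
contact_force: [-0.4, -2.1, -1.8]
grip_width: 0.0595
finger_force: 66.6
```

```bash
python3 chk.py .009;python3 - <<'E'
from h import *
p=cv2.imread("pics/side_chk.png");t=cv2.imread("pics/top_chk.png")
a=cv2.resize(p[140:240,310:410],(400,400),interpolation=cv2.INTER_CUBIC);b=cv2.resize(t[250:340,380:470],(400,400),interpolation=cv2.INTER_CUBIC)
cv2.imwrite("pics/c6.png",np.hstack([a,b]))
E
```

```text
pos [ 0.4895 -0.1155  0.0766] rot [-3.1413e+00 -1.0000e-04 -1.6322e+00] F [-0.4 -2.1 -1.8] T [-0.21  0.    0.02] w 0.0595 f 66.6 t 13.125 q6 -1.87
[[-0.0, -0.0, 0.001], [0.031, -0.034, 0.178], 1]
side (159, array([ 0.4917, -0.1159]), np.float64(29.8), np.float64(0.0011))
 lid z 171 [0.0928 0.1103 0.1118]
top (40, array([ 0.4907, -0.1154]), np.float64(30.2), np.float64(0.0006))
 stripe 6 [ 0.4871 -0.0947] 164.6 [0.00121575 0.00166553]
 lid z 130 [0.1064 0.1099 0.1115]
```

View pics/c6.png

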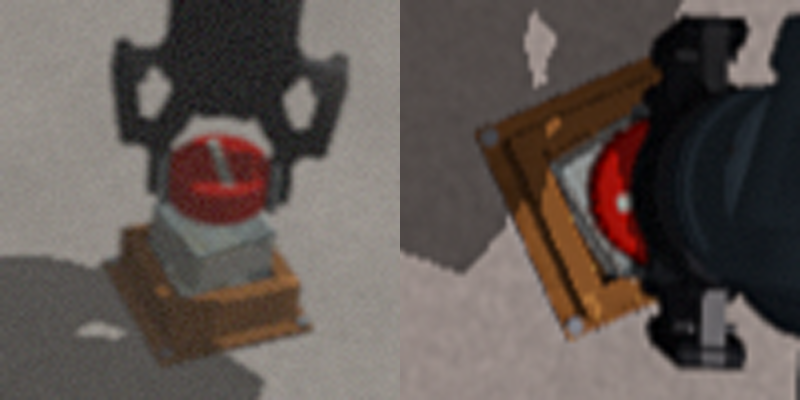

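The side view (about pixel 215,180 in the crop) shows the lid rising level, its stripe turned to about 100°, while the jar stays down in the holder. Continuing straight up.

Emit:
servo_tool([
  [[0, 0, 0], [0.02, 0, -0.05], -1],
  [[0, 0, 0], [0, 0, -0.1], -1],
  [[0, 0, 0], [0, 0, -0.1], -1],
  [[0, 0, 0], [0, 0, -0.1], -1],
  [[0, 0, 0], [0, 0, -0.1], -1],
])

```text
time: 13.85
ee_pos: [0.4894, -0.1167, 0.104]
eef_rot: [-3.141, -0.0, -1.632]
contact_force: [0.0, 0.4, -1.8]
grip_width: 0.06
finger_force: 66.6
```

Emit:
servo_tool([
  [[0, 0, 0], [0, 0, -0.08], -1],
  [[0, 0, 0], [0, 0, 0], -1],
  [[0, 0, 0], [0, 0, 0], -1],
  [[0, 0, 0], [0, 0, 0], -1],
])

```text
time: 14.35
ee_pos: [0.4891, -0.1166, 0.108]
eef_rot: [3.141, 0.0, -1.632]
contact_force: [-0.2, 0.2, -1.7]
grip_width: 0.0596
finger_force: 66.6
```

```bash
python3 chk.py .04;python3 - <<'E'
from h import *
p=cv2.imread("pics/side_chk.png");t=cv2.imread("pics/top_chk.png")
a=cv2.resize(p[130:230,310:410],(400,400),interpolation=cv2.INTER_CUBIC);b=cv2.resize(t[250:340,380:470],(400,400),interpolation=cv2.INTER_CUBIC)
cv2.imwrite("pics/c7.png",np.hstack([a,b]))
E
```

```text
pos [ 0.4891 -0.1166  0.108 ] rot [ 3.1410e+00  1.0000e-04 -1.6324e+00] F [-0.2  0.2 -1.7] T [0.01 0.03 0.01] w 0.0596 f 66.6 t 14.35 q6 -1.87
[[0.001, 0.0, 0.001], [0.012, -0.041, 0.7], 1]
side (174, array([ 0.4921, -0.1175]), np.float64(29.3), np.float64(0.0011))
 stripe 9 [ 0.4936 -0.1283] 109.6 [0.00530416 0.01227952]
 lid z 172 [0.1254 0.1417 0.1428]
top (58, array([ 0.4917, -0.1174]), np.float64(29.8), np.float64(0.0006))
 stripe 7 [ 0.4858 -0.0961] -155.1 [0.00120709 0.00212117]
 lid z 145 [0.1387 0.1416 0.143 ]
```

View pics/c7.png

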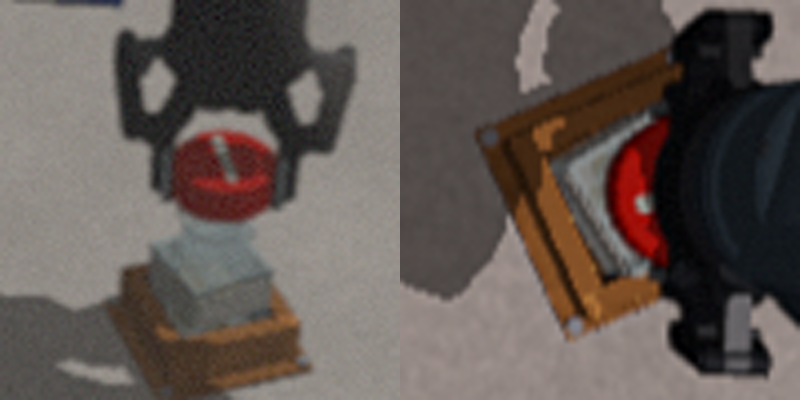

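The lid is off, level and held about 20 mm above the mouth. The bare neck shows at about (215,240) in the crop, and the jar is still seated in the holder.

```bash
python3 -c "
from station import *
print(finish_job())"
```

```text
the job is handed in; nothing more can be done
None
```

The job is handed in: the jar stands fully down in the holder, the lid was unscrewed by about 1.26 rad, and the gripper holds it level about 20 mm above the mouth; no verdict was returned.

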